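# Bring the drying wheel's loading stem to the top

### The job

Turn the spoked drying wheel by pushing its maple spokes, one after another, until its short brass loading stem (red collar, ball end) points straight up and the wheel stands still, ready for the next ball to be set on it. Push the spokes gently with the fingertips, without pinching or gripping them, keep off the polished brass stem, and leave everything else on the bench where it is.

Things in the scene. Friction and masses are not known exactly. Their poses are not given: they have to be found in the camera images.
- wheel: Upright wooden ship's-wheel-like wheel, turning either way on a level axle, many turns; friction (0.14 N m, about 1.2 N at a spoke's end) keeps it where it is left, no coasting. Origin: hub centre, on the axle, 175 mm above the bench. x axis: the axle, level, away from the robot. z axis: from the hub along the brass stem, turning with the wheel; it must end pointing up. Hub 60 mm across.
- spoke_end (a point): End of one of eight alike maple spokes (the first on the +y side of the stem), 135 mm from the hub centre. Spokes: pale 14 mm rods with round ends, 45 degrees apart, at 22.5, 67.5, ... 337.5 degrees from the stem, which is thus midway between two. They run out through a brown rim ring (radius 70 mm, 16 mm thick); all centred in the wheel's plane x = 0.
- stem_tip (a point): Outer end of the brass loading stem, 115 mm from the hub centre; its z axis points outwards along the stem. The stem is a 14 mm thick brass pin with a 22 mm brass ball end and a 20 mm red collar at its foot, fixed to the rim ring (a brass cap also marks the hub's far face). It starts pointing more or less downwards. Do not touch it.
- wheel_stand: Black iron stand of the wheel, screwed down. Base plate 150 mm (x) by 200 mm (y), 16 mm high; a column 26 by 36 mm in plan, 47 mm or less in front of the origin (towards the robot, -x), reaches 201 mm high. Origin: centre of the base's underside; the plane of the wheel is 15 mm in +x from it.
- ken: Maple kendama handle standing upright on its foot, 160 mm tall, spike up, 64 mm across the cross piece, which lies along its y axis. Origin: centre of its underside. Bystander.
- drying_stand: White ceramic ring, 68 mm across, 30 mm high, carrying the red ball. Origin: centre of its underside. Bystander.
- tama_center (a point): Centre of the red lacquered ball, 60 mm across, resting on the white ring, 52 mm above the bench. Bystander.
- sara: Small cherry wood cup, 46 mm across, 34 mm high. Origin: centre of its underside. Bystander.
- burnisher: Brass burnishing stick with a dark wooden handle, lying flat, 185 mm long along its x axis, 16 mm wide and 14 mm high. Origin: near its middle, on the underside. Bystander.
- wax_jar: Amber glass wax jar with brass lid, 64 mm across, 60 mm high. Origin: centre of its underside. Bystander.
- brush: Hand brush lying flat along its x axis. Bystander.

How it is judged (in metres and radians):
At the end, for the whole second after the job is handed in: The brass stem points straight up within 0.085 rad (about 5 degrees), the wheel is at rest, and every bystander is within 20 mm of where it began (angle between stem_tip's own z axis and vertical below 0.085 rad and angular speed of wheel below 0.05 rad/s and distance of each of ken, tama_center, drying_stand, sara, burnisher, wax_jar, brush from where it was at the start of the episode below 0.02 m); the robot touches nothing.
It fails at once if the brass stem is touched by the robot (more than 0.5 N) (contact force between any of the fingers, the arm and stem_pin above 0.5 N or contact force between any of the fingers, the arm and stem_ball above 0.5 N).
It fails at once if the wheel is gripped (more than 30 N between fingers and wheel while it stands still) (contact force between the fingers and wheel above 30 N and angular speed of wheel below 0.05 rad/s).
It fails at once if the wheel is struck or forced (more than 80 N between fingers and wheel) (contact force between the fingers and wheel above 80 N).
It fails at once if a bystander is pushed or carried more than 20 mm (distance of any of ken, tama_center, drying_stand, sara, burnisher, wax_jar, brush from where it was at the start of the episode above 0.02 m).
It also fails if it takes over 58 s, if anything falls off the work surface, if the arm or the gripper's body presses on something with over 40 N, if the wrist force passes 120 N, or if a joint passes its speed limit or range.

### The arm

A 7-joint arm with a two-finger parallel gripper is mounted at the origin on the work surface. World frame = base frame: x ahead of the robot, y to its left, z up, the work surface at z = 0. Lengths are in m, angles in degrees, forces in N, time in s.
With the tool pointing down it reaches from about 0.425 to 0.975 m from the base axis. Payload 16.7 kg.
Tool frame: the origin (TCP) lies midway between the tips of the shut fingers; the grasp point (between the pads) lies 19 mm behind it; z points along the fingers, y is the direction in which the jaws open and shut (so a half turn about z gives the same grasp; the last joint's range is limited). The gripper opens to 85 mm and grips with 20 to 120 N. Pads are 22 mm wide; open, the fingers measure 114 mm over their backs; the gripper's body (76 mm by 85 mm) begins 54 mm behind the grasp point. The pads swing forward as they close: fully open they stand 13 mm farther back than shut.
Start: joints at [59.731, 24.414, 4.234, 92.017, -1.954, 63.644, -3.845], TCP at [0.25, -0.627, 0.231] pointing down, gripper open.
Joint ranges: [-163.25, 163.25], [-28.42, 122.38], [-70.27, 78.77], [12.13, 141.07], [-58.53, 238.53], [9.26, 117.41], [-156.51, 156.51]. Speed limits (degrees/s): [108.29, 108.29, 136.94, 136.94, 172.46, 172.46, 172.46].

### API

Orientations are given as [roll, pitch, yaw] about the fixed x, y, z axes, in that order (R = Rz(yaw) Ry(pitch) Rx(roll)).
In Python, from rig import r gives the robot as it stands.
- The arm moves only by the tool step_arm, never from a script. Its arguments are lists of equal length, an entry for each row: "linear": the shift along the tool's x, y, z in mm, a list of three; "rotation": the turn, a rotation vector about the tool's x, y, z in degrees, a list of three. A call has 1 to 20 rows; each row shifts and turns the commanded pose from where the row before left it, along the tool's axes as they then stand; what a row does not reach is not made up. A row lasts 1/10 s, in which the tool goes at most 50 mm and 8.59 degrees, less where a joint would pass 70% of its speed; a pose out of reach is approached as far as the arm can. A call with a gripper value outside its range is refused whole. "hand" is the finger opening in mm, from 0 to 85.4, set as the call begins (left out, the last holds). The fingers move at their own pace and stop on an object; "force" is the grip in N (left out, the last holds). Time passes only in rows, so rows that do not move let the fingers close. It gives the time, the measured TCP pose, the force and the opening at its end, in the units of the state.
- r.read_state(): the state, without advancing time (a new reading comes with each control period).
- r.get_image(name): name is "side" or "top" or "wrist"; returns (picture, depth): 480x640x3 uint8, red, green, blue; 480x640 float32, m along the optical axis (not along the pixel's ray), 0 where there is no reading.
- r.camera_params(name): a dict with "fov_y" (degrees; the focal length in pixels is half the picture's height over the tangent of half this angle, whatever the lens; pixels are square), "cx", "cy" (the principal point, pixels), "eye" and "orientation" of the camera in the world. Camera axes: x right, y up, looking along -z (the intrinsics and any distortion apply to the point x, -y, -z); pixel columns grow to the right and rows downward; lengths in m; the calibration is good to about 2 mm. The wrist camera is an equidistant fisheye: a pixel r from the principal point sees the ray r / f radians off the axis. A picture is of the moment at which its call begins: read the wrist's pose just before it. camera_params takes no time and is no camera call; for the wrist camera it gives the pose at the moment of the call.
- r.job_done(): hands the job in, once; it reports no verdict.
The state is a dict: "clock": time; "joint_pos": joint angles; "joint_velocities": joint speeds; "joint_torque": joint torques, N m; "tcp_pos": TCP position; "orientation": TCP orientation; "contact_force": force on the tool from outside, world axes, zero at the start; "ft_torque": the same for the moment, N m; "finger_gap": opening from 0.0 (shut) to 1.0 (fully open).
Only numpy, scipy, OpenCV 4.12 (cv2) and the standard library are available. Lean on these libraries where they do the work, as an engineer would, in place of code of your own. Each camera call takes 0.05 s, during which the arm holds its last target. There are 200 camera calls.

## Working session

There is one attempt and no reset: what is moved stays moved. The work goes in short steps, Python scripts to look and compute and a tool call to move; the robot and the scene stay as the last step left them, time stands still between calls to the robot, and variables do not carry over. Pictures are saved under pics/ and viewed, about 8 in all and at most 12, crops included, and the job is handed in when it is done.

Besides the shell and the picture viewer there is one more tool, called after "Call:" in YAML: its name, and indented under it one key for each argument. step_arm: Moves the arm, as the interface text tells. Its arguments: {"type":"object","properties":{"linear":{"type":"array"},"rotation":{"type":"array"},"hand":{"type":"number"},"force":{"type":"number"}},"required":["linear","rotation"]}

```bash
mkdir -p pics; ls; python3 - <<'E'
from rig import r
import cv2,numpy as np
s=r.read_state();print(s)
for n in("side","top"):
    im,d=r.get_image(n);cv2.imwrite(f"pics/{n}0.png",im[:,:,::-1]);np.save(f"{n}0.npy",d);print(n,r.camera_params(n))
E
```

```text
pics
{'clock': 0.0, 'joint_pos': array([59.7341577 , 24.44895733,  4.23062611, 92.05250352, -1.95274689,
       63.64392122, -3.84232697]), 'joint_velocities': array([-0.02112231, -0.12724355, -0.0363488 ,  0.01194128, -0.00754224,
        0.07351936,  0.06025851]), 'joint_torque': array([ 8.99233382e-04, -9.49844170e+01,  3.76123220e+00, -4.63514149e+01,
        1.93387113e-02,  1.01201955e-02, -1.20762079e-04]), 'tcp_pos': array([ 0.24940267, -0.62679079,  0.23061629]), 'orientation': array([-1.79926988e+02,  5.98264642e-03,  2.17016272e+01]), 'contact_force': array([-0.53857484, -0.23262903, -0.15038467]), 'ft_torque': array([-0.03264686, -0.09926851, -0.03987468]), 'finger_gap': 1.000276958612106}
side {'fov_y': 57.15202244823903, 'cx': 327.7787973264759, 'cy': 235.228391467314, 'eye': array([ 0.42149339, -0.67940963,  0.81815084]), 'orientation': array([ 48.74675556,   1.12738266, -11.30401255])}
top {'fov_y': 56.4808472108458, 'cx': 327.02906531553674, 'cy': 240.67906574926155, 'eye': array([0.46866177, 0.03171725, 1.28500976]), 'orientation': array([  3.41686167,   1.45944914, -90.97007889])}
```

View pics/side0.png

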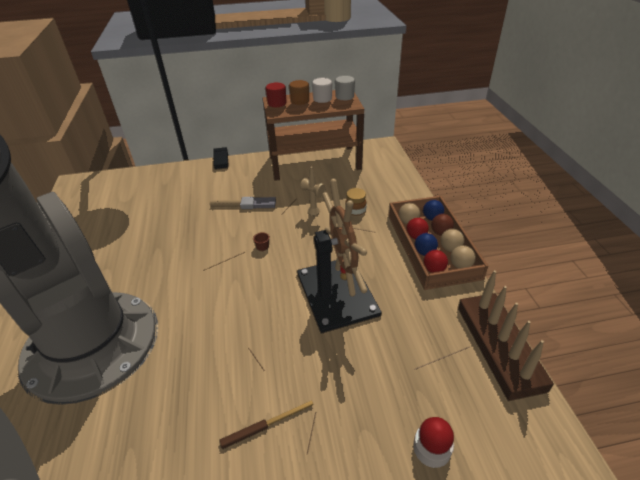

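View pics/top0.png

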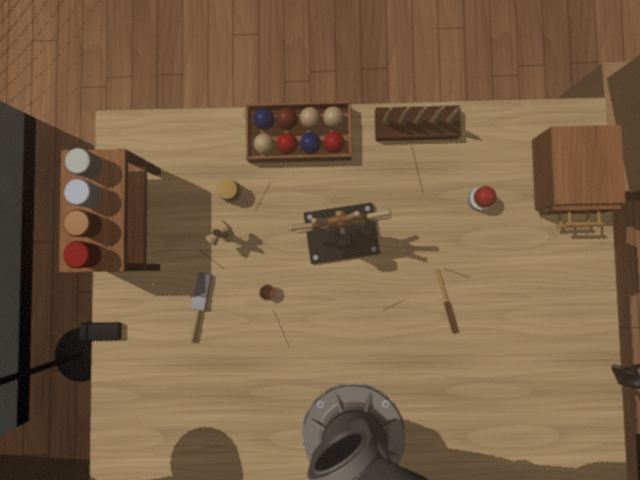

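Side view: the wheel is at about (340,245), with the black column in front of it on the robot side at (325,265). The red collar shows near (345,268), low. Top view: the base plate is centred near (342,234), and the rim and spokes run from (290,229) to (390,214).

```bash
cat > h.py <<'E'
import numpy as np,cv2
from scipy.spatial.transform import Rotation as R
def cam(p): 
    return 240/np.tan(np.radians(p["fov_y"]/2)),R.from_euler("xyz",p["orientation"],degrees=True).as_matrix()
def cloud(p,d):
    f,M=cam(p);v,u=np.mgrid[:480,:640]
    P=np.stack([(u-p["cx"])/f*d,-(v-p["cy"])/f*d,-d],-1)
    return P@M.T+p["eye"]
def proj(p,X):
    f,M=cam(p);c=(np.asarray(X)-p["eye"])@M
    return np.stack([p["cx"]+f*c[...,0]/-c[...,2],p["cy"]+f*c[...,1]/c[...,2]],-1)
E
python3 - <<'E'
from h import *;from rig import r
pt,ps=r.camera_params("top"),r.camera_params("side")
T=cloud(pt,np.load("top0.npy"));S=cloud(ps,np.load("side0.npy"))
it=cv2.imread("pics/top0.png").astype(int);i_s=cv2.imread("pics/side0.png").astype(int)
# base plate
box=np.zeros((480,640),bool);box[195:270,295:390]=1
m=box&(T[...,2]>.009)&(T[...,2]<.024)&(it.max(2)<75)
pts=T[m][:,:2]; rc=cv2.minAreaRect(pts.astype(np.float32));print("base",m.sum(),rc)
c=np.array(rc[0]); 
for nm,P,im in(("top",T,it),("side",S,i_s)):
    m=(np.linalg.norm(P[...,:2]-c,axis=2)<.19)&(P[...,2]>.03)&(P[...,2]<.36)
    q=P[m];col=im[m];w=(col[:,2]-col[:,0]>25)
    print(nm,m.sum(),w.sum())
    a=q[w]; np.save(nm+"_w.npy",np.c_[a,col[w]])
    b=a[:,:2]; mu=b.mean(0);u,s,v=np.linalg.svd(b-mu,full_matrices=False);print(mu,v[0],np.degrees(np.arctan2(v[0,1],v[0,0])),s/np.sqrt(len(b)))
    red=(col[:,2]>2.2*col[:,1])&(col[:,2]>80);print("red",red.sum(),q[red].mean(0) if red.any() else "")
cv2.imwrite("pics/c1.png",cv2.resize(cv2.imread("pics/side0.png")[170:330,280:400],None,fx=5,fy=5,interpolation=cv2.INTER_CUBIC)[:, :600])
E
```

```text
base 2185 ((0.566217303276062, 0.020313620567321777), (0.14681768417358398, 0.19676364958286285), 7.47045373916626)
top 1420 1126
[0.58042078 0.02353622] [-0.12877651  0.99167364] 97.39889720095803 [0.06465393 0.0068787 ]
red 0 
side 3200 2155
[0.57985828 0.00754723] [ 0.14522095 -0.98939925] -81.64992613902088 [0.05546698 0.00783822]
red 8 [0.5793805 0.0071387 0.090682 ]
```

View pics/c1.png

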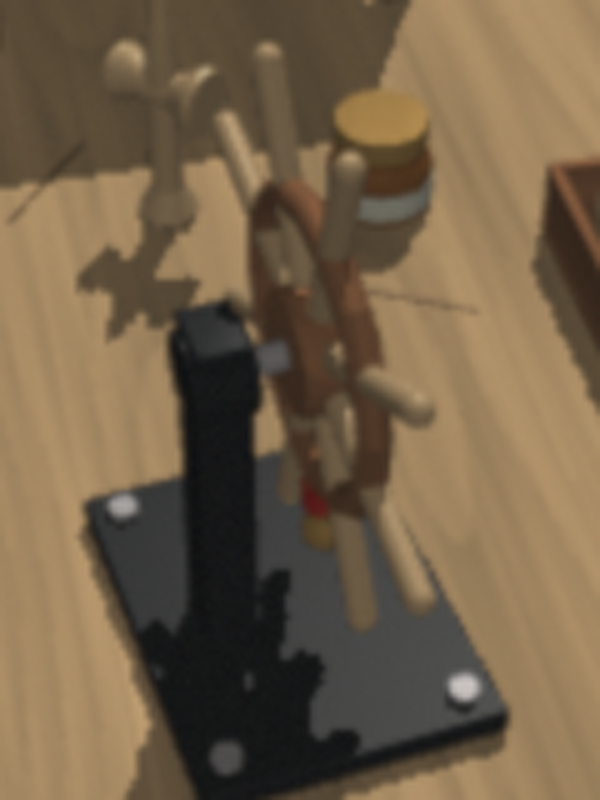

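Crop: the stem (red collar at about (315,500), brass ball below it at (318,535)) points nearly straight down, between two lower spokes. There is one spoke to the right and two at the top. Next: the phase, using a histogram.

```bash
cat >> h.py <<'E'
YAW=np.radians(7.5);C=np.array([.5811,.0223,.175])
AX=np.array([np.cos(YAW),np.sin(YAW),0]);AY=np.array([-np.sin(YAW),np.cos(YAW),0])
def wf(P): # wheel coords: axle, left, up
    q=P-C;return np.stack([q@AX,q@AY,q[...,2]],-1)
def world(a,l,u): return C+a*AX+l*AY+np.array([0,0,u])
def phase(P):
    q=wf(P);rr=np.hypot(q[:,1],q[:,2]);m=(rr>.085)&(rr<.125)&(abs(q[:,0])<.025)
    q=q[m];t=np.degrees(np.arctan2(q[:,1],q[:,2])); # from up toward left
    z=np.exp(1j*np.radians(t)*8).mean()
    return np.degrees(np.angle(z))/8,abs(z),t,q
E
python3 - <<'E'
from h import *
for n in("top","side"):
    a=np.load(n+"_w.npy")[:,:3];p,c,t,q=phase(a);print(n,"spokes at",p,"+45k conc",c,len(t),"axle off",np.median(q[:,0]))
    print(np.histogram(t,np.arange(-180,181,15)))
print("red",wf(np.array([0.5793805,0.0071387,0.090682])))
E
```

```text
top spokes at -16.1634084366534 +45k conc 0.8993406413183281 374 axle off -0.0004118152940023297
(array([ 2,  1,  7,  0,  5, 40,  0, 13, 79,  0,  2, 37,  0, 53,  0,  0, 90,
        1,  0, 37,  0,  0,  7,  0]), array([-180, -165, -150, -135, -120, -105,  -90,  -75,  -60,  -45,  -30,
        -15,    0,   15,   30,   45,   60,   75,   90,  105,  120,  135,
        150,  165,  180]))
side spokes at -16.434971781035802 +45k conc 0.8383436895477393 635 axle off -0.0012038584693553993
(array([ 40,  29,  66,   0,  27,  78,   0,  21,  37,   0,  81,   3,   0,
       112,  10,   0,  80,   4,   0,  17,   1,   0,   6,  23]), array([-180, -165, -150, -135, -120, -105,  -90,  -75,  -60,  -45,  -30,
        -15,    0,   15,   30,   45,   60,   75,   90,  105,  120,  135,
        150,  165,  180]))
red [-0.00368374 -0.01480715 -0.084318  ]
```

```bash
python3 - <<'E'
from h import *
P0=np.array([.2494,-.6268,.2306]);R0=R.from_euler("xyz",[-179.93,0,21.7],degrees=True)
P1=world(-.10,-.071,.17);print(P1)
print("lin",R0.inv().apply(P1-P0)*1000)
R1=R.from_euler("xyz",[135,0,97.5],degrees=True)
print("rot",(R0.inv()*R1).as_rotvec(degrees=True))
E
```

```text
[ 0.49122287 -0.0611452   0.345     ]
lin [ 433.83453474 -436.29451196 -113.86705081]
rot [-38.17118096  29.62793641 -71.65193395]
```

Call:
step_arm:
  linear:
    - [24,-24,-6]
    - [24,-24,-6]
    - [24,-24,-6]
    - [24,-24,-6]
    - [24,-24,-6]
    - [24,-24,-6]
    - [24,-24,-6]
    - [24,-24,-6]
    - [24,-24,-6]
    - [24,-24,-6]
    - [24,-24,-6]
    - [24,-24,-6]
    - [24,-24,-6]
    - [24,-24,-6]
    - [24,-24,-6]
    - [24,-24,-6]
    - [24,-24,-6]
    - [24,-24,-6]
    - [0,0,0]
  rotation:
    - [0,0,0]
    - [0,0,0]
    - [0,0,0]
    - [0,0,0]
    - [0,0,0]
    - [0,0,0]
    - [0,0,0]
    - [0,0,0]
    - [0,0,0]
    - [0,0,0]
    - [0,0,0]
    - [0,0,0]
    - [0,0,0]
    - [0,0,0]
    - [0,0,0]
    - [0,0,0]
    - [0,0,0]
    - [0,0,0]
    - [0,0,0]
  hand: 0

```text
clock: 2.0
tcp_pos: [0.4926, -0.0617, 0.3399]
orientation: [-180.0, -0.1, 22.0]
contact_force: [-0.5, -0.1, -0.8]
finger_gap: 0.003
```

Call:
step_arm:
  linear:
    - [0,0,0]
    - [0,0,0]
    - [0,0,0]
    - [0,0,0]
    - [0,0,0]
    - [0,0,0]
    - [0,0,0]
    - [0,0,0]
    - [0,0,0]
    - [0,0,0]
    - [0,0,0]
    - [0,0,0]
    - [0,0,0]
    - [0,0,0]
    - [0,0,0]
  rotation:
    - [-2.73,2.12,-5.12]
    - [-2.73,2.12,-5.12]
    - [-2.73,2.12,-5.12]
    - [-2.73,2.12,-5.12]
    - [-2.73,2.12,-5.12]
    - [-2.73,2.12,-5.12]
    - [-2.73,2.12,-5.12]
    - [-2.73,2.12,-5.12]
    - [-2.73,2.12,-5.12]
    - [-2.73,2.12,-5.12]
    - [-2.73,2.12,-5.12]
    - [-2.73,2.12,-5.12]
    - [-2.73,2.12,-5.12]
    - [-2.73,2.12,-5.12]
    - [0,0,0]

```text
clock: 3.5
tcp_pos: [0.4901, -0.066, 0.3381]
orientation: [134.9, 0.0, 97.7]
contact_force: [0.3, -0.0, -0.0]
finger_gap: -0.003
```

```bash
cat >> h.py <<'E'
def go(*targets):
    from rig import r
    s=r.read_state();M=R.from_euler("xyz",s["orientation"],degrees=True);P=s["tcp_pos"]
    print("clk",s["clock"],"tcp wheel mm",(wf(P)*1000).round(1),"F",s["contact_force"].round(1))
    for t in targets:
        Q=world(*(np.array(t)/1000));print(t,M.inv().apply(Q-P).round(4)*1000);P=Q
def look(n):
    from rig import r
    im,d=r.get_image(n);p=r.camera_params(n);P=cloud(p,d)
    i=im.astype(int);m=(i[...,0]-i[...,2]>25)&(np.linalg.norm(P[...,:2]-C[:2],axis=2)<.19)&(P[...,2]>.03)&(P[...,2]<.36)
    ph,c,t,q=phase(P[m]);print(n,"spokes",round(ph,1),"+45k conc",round(c,2),len(t))
    print(np.histogram(t,np.arange(-180,181,10))[0])
    red=m&(i[...,0]>2.2*i[...,1])&(i[...,0]>80);print("red",red.sum(),(wf(P[red]).mean(0)*1000).round(0) if red.any() else "")
    return im
E
python3 - <<'E'
from h import *
from rig import r
go((-100,-71,70),(18,-71,70)); print(r.read_state()["joint_pos"].round(0))
# arc waypoints from t=-38 at r=115 for peg centre (TCP up +20)
for t in range(-30,61,10): print(t,(115*np.sin(np.radians(t))).round(),(115*np.cos(np.radians(t))-20).round())
E
```

```text
clk 3.5 tcp wheel mm [-101.7  -75.7  163.1] F [ 0.3 -0.  -0. ]
(-100, -71, 70) [  4.7 -64.7  67. ]
(18, -71, 70) [-0.4 83.3 83.5]
[ -6. -20.  11. 137. -16.  19.  26.]
-30 -57.0 80.0
-20 -39.0 88.0
-10 -20.0 93.0
0 0.0 95.0
10 20.0 93.0
20 39.0 88.0
30 57.0 80.0
40 74.0 68.0
50 88.0 54.0
60 100.0 38.0
```

Call:
step_arm:
  linear:
    - [0.5,12,12]
    - [0.5,12,12]
    - [0.5,12,12]
    - [0.5,12,12]
    - [0.5,12,12]
    - [0.5,12,12]
    - [0.5,12,12]
    - [0,0,0]
  rotation:
    - [0,0,0]
    - [0,0,0]
    - [0,0,0]
    - [0,0,0]
    - [0,0,0]
    - [0,0,0]
    - [0,0,0]
    - [0,0,0]

```text
clock: 4.3
tcp_pos: [0.6101, -0.0462, 0.3393]
orientation: [135.0, -0.0, 97.4]
contact_force: [-0.8, -0.1, 0.8]
finger_gap: -0.001
```

Call:
step_arm:
  linear:
    - [0,-9,9]
    - [0,-9,9]
    - [0,-9,9]
    - [0,-9,9]
    - [0,-9,9]
    - [0,-9,9]
    - [0,-9,9]
    - [0,0,0]
  rotation:
    - [0,0,0]
    - [0,0,0]
    - [0,0,0]
    - [0,0,0]
    - [0,0,0]
    - [0,0,0]
    - [0,0,0]
    - [0,0,0]

```text
clock: 5.1
tcp_pos: [0.6079, -0.0509, 0.2641]
orientation: [136.2, -0.4, 97.8]
contact_force: [1.1, -0.1, 1.1]
finger_gap: -0.001
```

```bash
python3 - <<'E'
from h import *
from rig import r
go((18,-71,70)); print(r.read_state()["joint_pos"].round(0))
im=look("side");cv2.imwrite("pics/s1.png",cv2.resize(im[120:340,260:480,::-1],None,fx=2.7,fy=2.7,interpolation=cv2.INTER_CUBIC))
E
```

```text
clk 5.1 tcp wheel mm [ 17.  -76.   89.1] F [ 1.1 -0.1  1.1]
(18, -71, 70) [  4.9 -12.5  14.5]
[ -4.   1.   7. 131. -58.   9.  66.]
side spokes -14.5 +45k conc 0.7 357
[ 31  13  37  62   0   0   0 109   0   0   0  20  37  11   0   0   3   0
   0   0   4   0   0   0   0   0   0   0   0   0   0   0   0   0  30   0]
red 15 [ -5. -15. -81.]
```

View pics/s1.png

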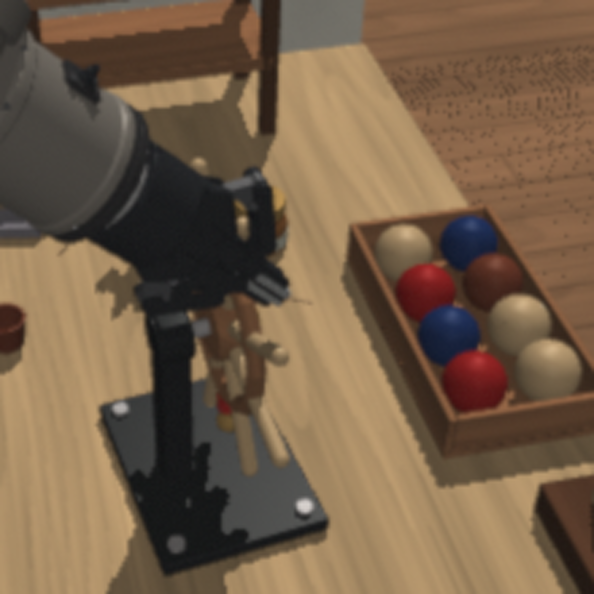

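The side crop shows the fingers (265,285) to the right of the top spoke, well clear of the stem (225,415). With this tilt, joint 6 is at its limit. I'll lower the tilt to 30° and start pushing.

Call:
step_arm:
  linear:
    - [0,-2,-2]
    - [0,-2,-2]
    - [0,-2,-2]
    - [0,0,0]
  rotation:
    - [4.6,0,0]
    - [4.6,0,0]
    - [4.6,0,0]
    - [0,0,0]

```text
clock: 5.55
tcp_pos: [0.6056, -0.044, 0.268]
orientation: [144.6, -1.1, 98.8]
contact_force: [0.6, 0.7, 2.0]
finger_gap: -0.0
```

```bash
python3 - <<'E'
from h import *
from rig import r
s=r.read_state();print(s["joint_pos"].round(0),s["orientation"].round(1))
go((8,-60,88),(8,-40,100),(8,-20,105),(8,0,107),(8,20,105),(8,40,98),(8,58,88),(8,74,76),(8,88,62))
E
```

```text
[ -7.   1.   9. 125. -22.  20.  29.] [144.6  -1.1  98.8]
clk 5.55 tcp wheel mm [ 15.6 -69.   93. ] F [0.6 0.7 2. ]
(8, -60, 88) [ 9.  -9.  -0.1]
(8, -40, 100) [20.2  7.1 -9.2]
(8, -20, 105) [20.1  3.  -3.5]
(8, 0, 107) [20.   1.3 -1.1]
(8, 20, 105) [20.  -1.   2.2]
(8, 40, 98) [19.9 -3.9  6.3]
(8, 58, 88) [17.8 -5.7  8.7]
(8, 74, 76) [15.8 -6.8 10.2]
(8, 88, 62) [13.7 -8.  11.8]
```

Call:
step_arm:
  linear:
    - [4.5,-4.5,0]
    - [4.5,-4.5,0]
    - [6.7,2.4,-3.1]
    - [6.7,2.4,-3.1]
    - [6.7,2.4,-3.1]
    - [6.7,1,-1.2]
    - [6.7,1,-1.2]
    - [6.7,1,-1.2]
    - [6.7,0.4,-0.4]
    - [6.7,0.4,-0.4]
    - [6.7,0.4,-0.4]
    - [0,0,0]
  rotation:
    - [2.5,0,0]
    - [2.5,0,0]
    - [0,0,0]
    - [0,0,0]
    - [0,0,0]
    - [0,0,0]
    - [0,0,0]
    - [0,0,0]
    - [0,0,0]
    - [0,0,0]
    - [0,0,0]
    - [0,0,0]

```text
clock: 6.75
tcp_pos: [0.5886, 0.025, 0.2803]
orientation: [149.5, -1.3, 98.9]
contact_force: [-0.4, -0.7, -0.2]
finger_gap: -0.002
```

```bash
python3 - <<'E'
from h import *
from rig import r
s=r.read_state();print(s["joint_pos"].round(0),s["orientation"].round(1))
go((8,20,105),(8,40,98),(8,58,88),(8,74,76),(8,88,62))
look("side");look("top")
E
```

```text
[-13.  -0.   5. 123.  -4.  27.   4.] [149.5  -1.3  98.9]
clk 6.75 tcp wheel mm [  7.7   1.7 105.3] F [-0.4 -0.7 -0.2]
(8, 20, 105) [18.3  0.2  1. ]
(8, 40, 98) [19.8 -3.3  6.7]
(8, 58, 88) [17.8 -4.9  9.2]
(8, 74, 76) [15.7 -5.9 10.8]
(8, 88, 62) [13.7 -7.  12.5]
side spokes 9.5 +45k conc 0.7 486
[  5  35   2  60   0 117   0   0   0  15  78   0   0   0  50   0   0   9
  16   2   0   0   1  43   0   0   0  38   4   0   0   0  11   0   0   0]
red 19 [ -4. -48. -67.]
top spokes 9.9 +45k conc 0.85 363
[ 0  0  1  9  0 28  1  0  0  7 85  0  0  0 70  1  0  1  8  0  0  0  7 74
  0  0  0 58  1  0  0  1 11  0  0  0]
red 0
```

Call:
step_arm:
  linear:
    - [6.1,0,0.3]
    - [6.1,0,0.3]
    - [6.1,0,0.3]
    - [6.6,-1.1,2.2]
    - [6.6,-1.1,2.2]
    - [6.6,-1.1,2.2]
    - [6,-1.6,3.1]
    - [6,-1.6,3.1]
    - [6,-1.6,3.1]
    - [5.2,-2,3.6]
    - [5.2,-2,3.6]
    - [5.2,-2,3.6]
    - [4.6,-2.3,4.2]
    - [4.6,-2.3,4.2]
    - [4.6,-2.3,4.2]
    - [0,0,0]
  rotation:
    - [0,0,0]
    - [0,0,0]
    - [0,0,0]
    - [0,0,0]
    - [0,0,0]
    - [0,0,0]
    - [0,0,0]
    - [0,0,0]
    - [0,0,0]
    - [0,0,0]
    - [0,0,0]
    - [0,0,0]
    - [0,0,0]
    - [0,0,0]
    - [0,0,0]
    - [0,0,0]

```text
clock: 8.45
tcp_pos: [0.5777, 0.1097, 0.236]
orientation: [149.7, -1.1, 98.9]
contact_force: [0.1, -0.1, 0.4]
finger_gap: 0.001
```

```bash
python3 - <<'E'
from h import *
from rig import r
s=r.read_state();print(s["joint_pos"].round(0),s["orientation"].round(1))
go((8,95,52))
look("side");im=look("top");cv2.imwrite("pics/t2.png",cv2.resize(im[130:330,230:430,::-1],None,fx=3,fy=3,interpolation=cv2.INTER_CUBIC))
E
```

```text
[-20.   3.  -0. 126.  12.  22. -21.] [149.7  -1.1  98.9]
clk 8.45 tcp wheel mm [ 8.1 87.1 61. ] F [ 0.1 -0.1  0.4]
(8, 95, 52) [ 7.7 -4.5  8. ]
side spokes 16.2 +45k conc 0.58 661
[  0  70   6   0   0   0  89   1 129   1  73  10   0   0  38  26   0   0
   0 113   1   0   1  22  21   0   0   0  35   0   0   0   1  24   0   0]
red 40 [ -1. -84.  -1.]
top spokes 17.7 +45k conc 0.74 260
[ 0  3  0  0  0  0  7  0 23  1 62 32  0  0  0 58  0  0  0 30  0  0  2 15
  6  0  0  0 12  0  0  0  5  4  0  0]
red 0
```

View pics/t2.png

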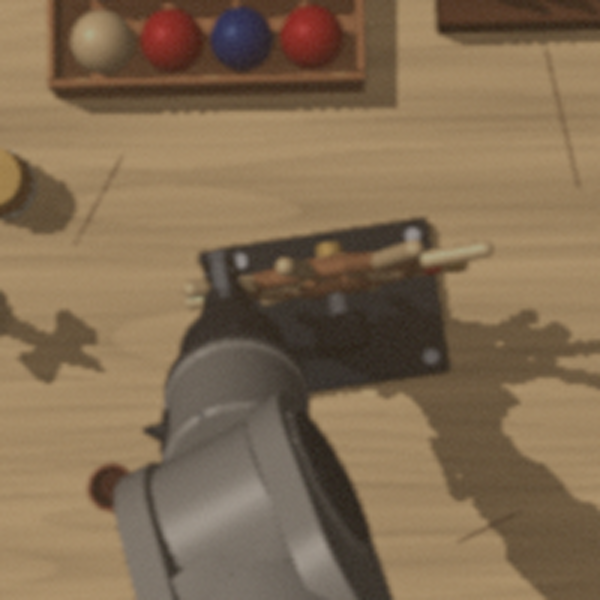

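The top crop shows the fingers at (222,290) on the left spoke, with the stem and red collar on the right around (435,265). The wheel has turned about 81°. Now I'll lift over the top and start the second stroke.

```bash
python3 - <<'E'
from h import *
go((8,92,62),(8,85,165),(8,-82,165),(8,-82,85),(8,-60,93),(8,-40,101),(8,-20,106),(8,0,107),(8,20,105))
E
```

```text
clk 8.55 tcp wheel mm [ 8.2 86.5 61.7] F [ 1.  -0.9 -0.3]
(8, 92, 62) [ 5.5  0.  -0.3]
(8, 85, 165) [ -5.  52. -89.]
(8, -82, 165) [-166.9   -1.7   -4.7]
(8, -82, 85) [ -1.5 -40.4  69. ]
(8, -60, 93) [22.1  4.3 -6.3]
(8, -40, 101) [20.1  4.2 -6.3]
(8, -20, 106) [20.1  2.7 -3.7]
(8, 0, 107) [20.   0.7 -0.3]
(8, 20, 105) [20.  -0.8  2.3]
```

Call:
step_arm:
  linear:
    - [5,5,-9]
    - [-1,9,-16]
    - [-1,13,-22]
    - [-1,13,-22]
    - [-1,12,-20]
    - [-24,0,-0.7]
    - [-24,0,-0.7]
    - [-24,0,-0.7]
    - [-24,0,-0.7]
    - [-24,0,-0.7]
    - [-24,0,-0.7]
    - [-23,0,-0.7]
    - [0,0,0]
  rotation:
    - [0,0,0]
    - [0,0,0]
    - [0,0,0]
    - [0,0,0]
    - [0,0,0]
    - [0,0,0]
    - [0,0,0]
    - [0,0,0]
    - [0,0,0]
    - [0,0,0]
    - [0,0,0]
    - [0,0,0]
    - [0,0,0]

```text
clock: 9.85
tcp_pos: [0.6014, -0.0604, 0.3422]
orientation: [149.5, -1.1, 98.6]
contact_force: [-0.4, 0.8, 1.0]
finger_gap: -0.001
```

```bash
python3 - <<'E'
from h import *
from rig import r
print(r.read_state()["orientation"].round(1),r.read_state()["joint_pos"].round(0))
look("side");look("top")
go((8,-82,85),(8,-60,93),(8,-40,101),(8,-20,106),(8,0,107),(8,20,105))
E
```

```text
[149.5  -1.1  98.6] [-12.  -2.  16. 116. -11.  36.  19.]
side spokes 16.5 +45k conc 0.52 587
[  0  68   9   0   0   0  91   0 136   1  75   9   0   0  36  23   0   0
   0  33   0   0   0  28  20   0   0   0  32   0   0   0   1  25   0   0]
red 40 [ -0. -84.  -1.]
top spokes 15.9 +45k conc 0.88 274
[ 0  5  0  0  0  0  5  0  5  1 10 14  0  0  0 57  0  0  0 30  0  0  0 66
 25  0  0  0 47  0  0  0  6  3  0  0]
red 0 
clk 9.95 tcp wheel mm [  9.5 -81.7 166.7] F [-0.6  1.2 -0.6]
(8, -82, 85) [ -1.9 -42.7  69.7]
(8, -60, 93) [22.1  4.3 -6.3]
(8, -40, 101) [20.1  4.2 -6.3]
(8, -20, 106) [20.1  2.7 -3.7]
(8, 0, 107) [20.   0.7 -0.3]
(8, 20, 105) [20.  -0.8  2.3]
```

Call:
step_arm:
  linear:
    - [0,-7,11.5]
    - [0,-7,11.5]
    - [0,-7,11.5]
    - [0,-7,11.5]
    - [0,-7,11.5]
    - [-1,-7,11.5]
    - [5.5,1,-1.6]
    - [5.5,1,-1.6]
    - [5.5,1,-1.6]
    - [5.5,1,-1.6]
    - [6.7,1.4,-2.1]
    - [6.7,1.4,-2.1]
    - [6.7,1.4,-2.1]
    - [6.7,0.9,-1.2]
    - [6.7,0.9,-1.2]
    - [6.7,0.9,-1.2]
    - [6.7,0.2,-0.1]
    - [6.7,0.2,-0.1]
    - [6.7,0.2,-0.1]
    - [0,0,0]
  rotation:
    - [0,0,0]
    - [0,0,0]
    - [0,0,0]
    - [0,0,0]
    - [0,0,0]
    - [0,0,0]
    - [0,0,0]
    - [0,0,0]
    - [0,0,0]
    - [0,0,0]
    - [0,0,0]
    - [0,0,0]
    - [0,0,0]
    - [0,0,0]
    - [0,0,0]
    - [0,0,0]
    - [0,0,0]
    - [0,0,0]
    - [0,0,0]
    - [0,0,0]

```text
clock: 11.95
tcp_pos: [0.5889, 0.0252, 0.2827]
orientation: [149.5, -1.1, 98.9]
contact_force: [0.4, -0.5, 1.0]
finger_gap: -0.001
```

```bash
python3 - <<'E'
from h import *
from rig import r
print(r.read_state()["orientation"].round(1))
look("side");look("top")
go((8,20,105),(8,40,98),(8,58,88),(8,74,76),(8,88,62))
E
```

```text
[149.5  -1.1  98.9]
side spokes 9.6 +45k conc 0.56 559
[  4  60   0   0   0 106   0   0   0  17  76  23  90   1  46   0   0   9
  23   4   0   0   1  48   0   0   0  39   3   0   0   0   9   0   0   0]
red 12 [ -2. -69.  49.]
top spokes 8.5 +45k conc 0.6 382
[ 0  0  0  0  0 27  0  0  0  5 49  0 67  0 70  0  0  0  8  1  0  0  6 77
  0  0  0 58  0  0  0  2 12  0  0  0]
red 0 
clk 12.05 tcp wheel mm [  8.    0.9 107.5] F [-0.7  0.4 -0.1]
(8, 20, 105) [19.  -1.1  2.7]
(8, 40, 98) [19.9 -3.3  6.6]
(8, 58, 88) [17.8 -4.9  9.1]
(8, 74, 76) [15.8 -5.9 10.8]
(8, 88, 62) [13.7 -7.  12.5]
```

Call:
step_arm:
  linear:
    - [6.3,-0.3,0.9]
    - [6.3,-0.3,0.9]
    - [6.3,-0.3,0.9]
    - [6.6,-1.1,2.2]
    - [6.6,-1.1,2.2]
    - [6.6,-1.1,2.2]
    - [6,-1.6,3.1]
    - [6,-1.6,3.1]
    - [6,-1.6,3.1]
    - [5.2,-2,3.6]
    - [5.2,-2,3.6]
    - [5.2,-2,3.6]
    - [4.6,-2.3,4.2]
    - [4.6,-2.3,4.2]
    - [4.6,-2.3,4.2]
    - [0,0,0]
  rotation:
    - [0,0,0]
    - [0,0,0]
    - [0,0,0]
    - [0,0,0]
    - [0,0,0]
    - [0,0,0]
    - [0,0,0]
    - [0,0,0]
    - [0,0,0]
    - [0,0,0]
    - [0,0,0]
    - [0,0,0]
    - [0,0,0]
    - [0,0,0]
    - [0,0,0]
    - [0,0,0]

```text
clock: 13.65
tcp_pos: [0.5774, 0.1111, 0.2354]
orientation: [149.7, -1.1, 98.9]
contact_force: [0.7, -0.3, 0.5]
finger_gap: 0.001
```

```bash
python3 - <<'E'
from h import *
from rig import r
print(r.read_state()["orientation"].round(1))
im=look("side");look("top")
cv2.imwrite("pics/s3.png",cv2.resize(im[150:310,290:410,::-1],None,fx=3.7,fy=3.7,interpolation=cv2.INTER_CUBIC))
go((8,92,56))
E
```

```text
[149.7  -1.1  98.9]
side spokes 18.1 +45k conc 0.6 671
[  0  62  13   0   0   0 115   0   0   0  51  28   0   0  28  33  12 115
   0 107   1   0   0  21  24   0   0   0  33   1   0   0   0  27   0   0]
red 39 [ -1. -13.  83.]
top spokes 19.0 +45k conc 0.5 352
[ 0  3  2  0  0  0 39  0  0  0 37 56  0  0  0 57  3 72  5 33  0  0  1 15
  9  0  0  0 11  0  0  0  4  5  0  0]
red 0 
clk 13.75 tcp wheel mm [ 8.1 87.9 61.1] F [-0.8  0.2  0.7]
(8, 92, 56) [ 4.  -2.6  4.4]
```

View pics/s3.png

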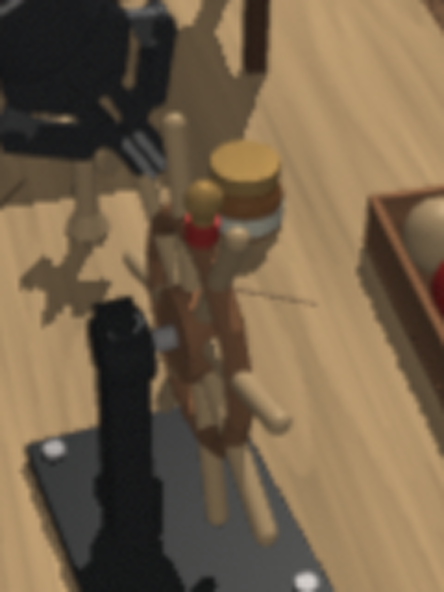

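The side crop shows the stem near the top: ball at (204,200), collar at (202,232), leaning slightly right, with spokes on either side at (175,150) and (235,250). Next, a finer angle with the view bias corrected.

```bash
cat >> h.py <<'E'
def fine(guess):  # guess: stem angle; corrected for seeing only the near side of the rods
    from rig import r
    for n in("side","top"):
        im,d=r.get_image(n);p=r.camera_params(n);P=cloud(p,d);i=im.astype(int)
        m=(i[...,0]-i[...,2]>25)&(np.linalg.norm(P[...,:2]-C[:2],axis=2)<.19)&(P[...,2]>.03)&(P[...,2]<.36)
        X=P[m];v=X-p["eye"];q=wf(X+.0055*v/np.linalg.norm(v,axis=1)[:,None])
        rr=np.hypot(q[:,1],q[:,2]);t=np.degrees(np.arctan2(q[:,1],q[:,2]));k=(rr>.09)&(rr<.128)&(abs(q[:,0])<.015)
        for o in [0]+list(np.arange(22.5,360,45)):
            e=(t-guess-o+180)%360-180;w=k&(abs(e)<12)
            if w.sum()>8: print(n,o,"stem at",round(guess+np.median(e[w]),1),w.sum(),"axle",round(1000*np.median(q[w,0]),1))
E
python3 - <<'E'
from h import *
fine(-4)
E
```

```text
side 0 stem at -5.2 90 axle 1.0
side 22.5 stem at -4.4 110 axle 1.3
side 67.5 stem at -4.3 41 axle -0.1
side 112.5 stem at -6.1 33 axle -2.4
side 157.5 stem at -4.7 27 axle -3.0
side 202.5 stem at -5.7 72 axle 1.1
side 247.5 stem at -6.2 106 axle 1.6
side 292.5 stem at -4.8 94 axle -0.2
side 337.5 stem at -5.8 81 axle -0.1
top 0 stem at -4.9 74 axle 1.3
top 22.5 stem at -6.8 42 axle 0.4
top 67.5 stem at -4.9 29 axle 2.1
top 112.5 stem at -6.6 11 axle 0.3
top 247.5 stem at -5.2 37 axle -2.2
top 292.5 stem at -5.1 89 axle 1.5
top 337.5 stem at -3.5 61 axle 0.8
```

Call:
step_arm:
  linear:
    - [1.3,-1.5,2.6]
    - [1.3,-1.5,2.6]
    - [1.3,-1.5,2.6]
    - [0,0,0]
    - [0,0,0]
  rotation:
    - [0,0,0]
    - [0,0,0]
    - [0,0,0]
    - [0,0,0]
    - [0,0,0]

```text
clock: 14.35
tcp_pos: [0.5771, 0.1143, 0.227]
orientation: [149.6, -1.1, 98.8]
contact_force: [0.3, 0.9, -0.2]
finger_gap: -0.001
```

```bash
python3 - <<'E'
from h import *
go((8,92,52));fine(0)
E
```

```text
clk 14.35 tcp wheel mm [ 8.  91.7 52. ] F [ 0.3  0.9 -0.2]
(8, 92, 52) [ 0.3 -0.   0. ]
side 0 stem at -0.6 90 axle 0.4
side 22.5 stem at 0.4 106 axle 1.4
side 67.5 stem at 0.6 36 axle -1.1
side 112.5 stem at -1.9 28 axle -2.1
side 157.5 stem at 0.2 27 axle -2.3
side 202.5 stem at -1.5 79 axle 1.0
side 247.5 stem at -1.5 106 axle 1.7
side 292.5 stem at -0.0 89 axle -0.1
side 337.5 stem at -1.2 86 axle 0.2
top 0 stem at -0.0 73 axle 1.9
top 22.5 stem at -2.0 48 axle 0.0
top 67.5 stem at -0.7 30 axle 2.4
top 247.5 stem at -0.3 40 axle -1.4
top 292.5 stem at -0.2 88 axle 1.5
top 337.5 stem at 1.0 57 axle 0.6
```

Stem within about 1° of upright. Withdrawing up and to the left, away from the stem.

Call:
step_arm:
  linear:
    - [1,2,-3.5]
    - [5,2,-3.5]
    - [6,3,-5]
    - [0,8,-14]
    - [0,10,-17]
    - [0,12,-20]
    - [0,12,-20]
    - [0,10,-17]
    - [0,0,0]
    - [0,0,0]
  rotation:
    - [0,0,0]
    - [0,0,0]
    - [0,0,0]
    - [0,0,0]
    - [0,0,0]
    - [0,0,0]
    - [0,0,0]
    - [0,0,0]
    - [0,0,0]
    - [0,0,0]

```text
clock: 15.45
tcp_pos: [0.5759, 0.1245, 0.3442]
orientation: [149.6, -1.1, 98.8]
contact_force: [-1.0, 0.4, -0.8]
finger_gap: -0.003
```

```bash
python3 - <<'E'
from h import *
from rig import r
go((8,104,170));fine(0)
im,_=r.get_image("side");cv2.imwrite("pics/s4.png",im[:,:,::-1])
im,_=r.get_image("top");a=cv2.imread("pics/top0.png")
df=cv2.absdiff(a,im[:,:,::-1].copy()).max(2)
for n,(u,v) in dict(tama=(484,197),ken=(218,235),sara=(268,292),burn=(447,300),jar=(228,190),brush=(201,300)).items(): print(n,df[v-22:v+22,u-18:u+18].mean().round(1))
E
```

```text
clk 15.45 tcp wheel mm [  8.2 102.  169.2] F [-1.   0.4 -0.8]
(8, 104, 170) [ 2.   0.2 -0.7]
side 0 stem at -0.6 91 axle 0.5
side 22.5 stem at 0.6 112 axle 1.1
side 67.5 stem at 0.4 91 axle 1.0
side 112.5 stem at -1.7 30 axle -2.1
side 157.5 stem at 0.1 28 axle -2.5
side 202.5 stem at -1.3 80 axle 1.4
side 247.5 stem at -1.4 104 axle 1.8
side 292.5 stem at -0.0 89 axle -0.1
side 337.5 stem at -1.2 88 axle -0.1
top 0 stem at -0.1 73 axle 1.7
top 22.5 stem at -1.9 54 axle 1.6
top 67.5 stem at -0.9 27 axle 1.9
top 112.5 stem at -0.8 12 axle -0.9
top 247.5 stem at -0.6 38 axle -1.5
top 292.5 stem at -0.5 89 axle 1.4
top 337.5 stem at 1.0 60 axle 1.0
tama 7.9
ken 7.3
sara 37.5
burn 15.8
jar 7.8
brush 7.3
```

View pics/s4.png

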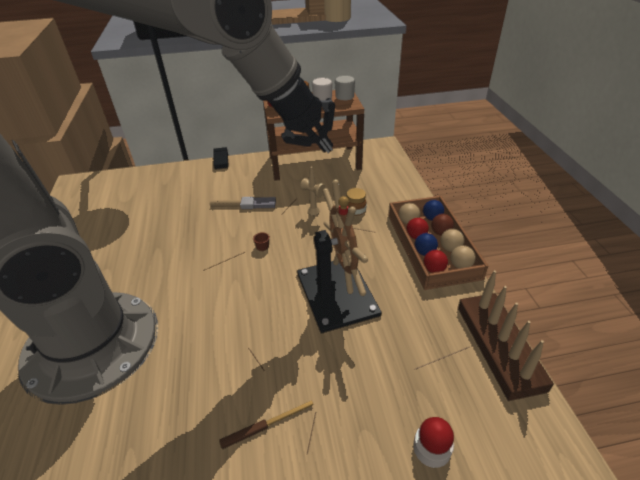

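Final side view: the stem is upright at (343,205) and the fingers are clear of everything at (325,145). The cup (261,242), burnisher (265,425), ball and ring (435,440), ken, jar and brush all sit where they did in the first picture. The cup's top-view difference is the arm covering it, and the burnisher's is probably the arm's shadow.

```bash
python3 -c "
from rig import r
print(r.job_done())"
```

```text
the job is handed in; nothing more can be done
None
```

The brass stem now points straight up, and I handed the job in at about 15.5 s of the 58 s allowed; no verdict was reported.

I turned the wheel about 174° in two strokes. Each stroke pushed a single spoke over the top and down the left side with the shut fingertips, and a final nudge of about 5° finished it. The fingers then withdrew up and to the left, away from the stem.

- **Stem angle:** about −0.5° from vertical on average. Readings from individual spokes in both cameras ran from −1.9° to +1.0°, within the 5° limit. They did not change after the fingers withdrew.
- **Forces:** the force readings I took, at the end of each move, stayed at noise level, about 2 N or less. The fingers stayed well away from the stem throughout.
- **Bystanders:** all looked unmoved in the last side picture.
- **Checks that disagreed:** in the top view the arm hid the cup, so its image-difference check failed there and I relied on the side view. The burnisher's difference was also raised, probably by the arm's shadow, but it looked unmoved from the side.
- **Tilt change:** the first 45° tool tilt ran a wrist joint up to its range limit, so I made the strokes at 30° instead.

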